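Push the hood's sash up to its height pointer

TASK

Open the small clear hood for work: with the fingertips under the dark grey lip across its slanted window, push the window smoothly up until the lip's lower edge is level with the tip of the arrow-shaped pointer on the side rail (not the round stud on the other rail). Do not run it past the pointer, then take the hand away; the window stays where it is left. Only push, leave the pointer where it is, and leave the dishes, bottles and other things standing about undisturbed.

Things in the scene. Friction and masses are not known exactly. Their poses are not given: they have to be found in the camera images.
- hood: Fixed benchtop hood (mm): 335 deep, 400 wide, 343 high: white plinth 48 high, clear sides and back, front sloping at 45 degrees up and away from the robot. Origin on the bench, 180 behind its front edge; x to its back, y to its left, z up. The window slides between aluminium rails 34 wide, centred 183 left and right of the middle, standing 9 proud of the window's mid-plane; its foot is at x -165, z 55
- sash (a joint): How far the window (mm: clear pane 170 long up the slope, 330 wide, 5 thick) has slid up the slope, m; 0 shut, 0.20 upper stop; starts at 0 to 0.045. Hidden counterweights balance it, with about 5 N of friction (3 to 8 N to push up slowly, plus 12 N per m/s); it stays where it is left
- lip (a point): Dark grey lip fixed to the window (mm): 280 long across, 30 out from the pane, flat underside square to the pane, 6 thick at its outer edge, its top tapering into the pane 60 up the slope. Origin: middle of the underside where it meets the pane; x up the slope (sliding direction), y to the hood's left, z straight out of the pane (to the robot and up). The pane goes on 50 below the lip, free for fingers
- pointer_tip (a point): Tip of the black arrow-shaped pointer (mm: 24 x 24 triangle with a square tail, 10 thick) on the hood's right rail, pointing inward; 163 right of the middle, 18 farther out from the pane than the lip's origin. Axes as the lip's; level when the lip's origin and this have the same place along that x. Shifts if pushed hard. The round stud (24 across) on the left rail is not the mark
- dish_stack: Bystander, loose: stack of three clear culture dishes, 92 mm across, 45 mm high, on the bench before the left part of the hood; origin under its centre
- warm_dish: Bystander, loose: one clear dish, 64 mm across, 15 mm high, inside the hood on the warming plate; origin under its centre
- tip_box: Bystander, loose: grey box with clear lid, 85 x 115 x 62 mm, on the bench before the right part of the hood; origin under its centre
- reagent: Bystander, loose: clear bottle, 64 mm across, 140 mm high, right of the hood; origin under its centre
- amber: Bystander, loose: amber jar, 56 mm across, 110 mm high, left of the hood; origin under its centre
- tube_rack: Bystander, loose: white tube rack, 70 x 160 x 84 mm with its tubes, at the right; origin under its centre
- forceps: Bystander, loose: steel forceps lying flat, 120 mm long, 6 mm high, at the left; origin under its middle

How it is judged:
By the outcome, as a careful person would: the job done as asked, in the order asked, and still so for the second after the job is handed in, with the robot touching nothing.
It also fails if it takes over 45 s, if anything falls off the work surface, if the arm or the gripper's body presses on something with over 40 N, if the wrist force passes 120 N, or if a joint passes its speed limit or range.

ROBOT

A 7-joint arm with a two-finger parallel gripper is mounted at the origin on the work surface. World frame = base frame: x ahead of the robot, y to its left, z up, the work surface at z = 0. Lengths are in m, angles in rad, forces in N, time in s.
With the tool pointing down it reaches from about 0.425 to 0.825 m from the base axis. Payload 3.6 kg.
Tool frame: the origin (TCP) lies midway between the tips of the shut fingers; the grasp point (between the pads) lies 19 mm behind it; z points along the fingers, y is the line along which they close (so a half turn about z gives the same grasp; the last joint's range is limited). The gripper opens to 85 mm and grips with 20 to 120 N. Pads are 22 mm wide; open, the fingers measure 114 mm over their backs; the gripper's body (76 mm by 85 mm) begins 54 mm behind the grasp point. The pads swing forward as they close: fully open they stand 13 mm farther back than shut.
Start: joints at [-1.224, 0.615, -0.013, 1.423, 0.008, 1.103, -0.04], TCP at [0.237, 0.605, 0.231] pointing down, gripper open.
Joint ranges: [-3.12, 3.12], [-0.3, 2.06], [-1.34, 1.32], [0.26, 2.42], [-1.36, 4.5], [0.01, 1.98], [-2.84, 2.84]. Speed limits (rad/s): [2.79, 2.79, 3.14, 3.14, 3.14, 3.14, 3.14].

INTERFACE

Orientations are given as a rotation vector (axis times angle).
In Python, from rig import get_state, capture, camera_info, finish_job gives the robot as it stands. The module is installed in compiled form; this text tells all that it offers.
- The arm moves only by the tool apply_moves, never from a script. Its argument "moves" is a list of rows, each a list of 2 entries, a list of its own where there are three numbers: the shift along the tool's x, y, z in cm, then the turn about the tool's z in degrees. In form: [[[x, y, z], twist], ...]. A call has 1 to 10 rows; each row is the pose to reach, as a shift and turn from the pose commanded when the call began, along the tool's axes at that moment; what a row does not reach only later rows make up. A row lasts 1/12 s, in which the tool goes at most 41.7 mm and 7.16 degrees, less where a joint would pass 70% of its speed; a pose out of reach is approached as far as the arm can. A call with a gripper value outside its range is refused whole. "hand" is the closure, from 0 (fully open) to 1 (shut), set as the call begins (left out, the last holds). The fingers move at their own pace and stop on an object; "squeeze" is the grip in N (left out, the last holds). Time passes only in rows, so rows that repeat a pose let the fingers close. It gives the time, the measured TCP pose, the force, the opening and the grip force at its end, in the units of the state.
- get_state(): the state, without advancing time (a new reading comes with each control period).
- capture(name): name is "side" or "top"; returns the picture (480x640x3 uint8, red, green, blue); there is no depth.
- camera_info(name): a dict with "camera_matrix" (3x3 intrinsics, pixels), "rvec" (rotation vector, rad) and "tvec" (3), from world to camera coordinates, as OpenCV has them. Camera axes: x right, y down, z forward; pixel columns grow to the right and rows downward; lengths in m; the calibration is good to about 2 mm. A picture is of the moment at which its call begins. camera_info takes no time and is no camera call.
- finish_job(): hands the job in; it is judged then, once.
The state is a dict: "time": time; "qpos": joint angles; "joint_vel": joint speeds; "effort": joint torques, N m; "tool_pos": TCP position; "orientation": TCP orientation; "force": force on the tool from outside, world axes, zero at the start; "torque": the same for the moment, N m; "finger_gap": opening from 0.0 (shut) to 1.0 (fully open); "grasp_force": force on a finger pad.
Only numpy, scipy, OpenCV 4.12 (cv2) and the standard library are available. Lean on these libraries where they do the work, as an engineer would, in place of code of your own. Each camera call takes 0.05 s, during which the arm holds its last target. There are 200 camera calls.

## Working session

There is one attempt and no reset: what is moved stays moved. The work goes in short steps, Python scripts to look and compute and a tool call to move; the robot and the scene stay as the last step left them, time stands still between calls to the robot, and variables do not carry over. Pictures are saved under pics/ and viewed, at most 10 in all, crops included, and the job is handed in when it is done.

Besides the shell and the picture viewer there is one more tool, called in YAML: its name, and indented under it one key for each argument. apply_moves: Moves the arm, as the interface text tells. Its arguments: {"type":"object","properties":{"moves":{"type":"array"},"hand":{"type":"number"},"squeeze":{"type":"number"}},"required":["moves"]}

```bash
mkdir -p pics
python3 - <<'E'
from rig import *
import cv2
for n in("side","top"):
    cv2.imwrite(f"pics/{n}0.png",capture(n)[:,:,::-1]); c=camera_info(n); print(n,c)
s=get_state(); print(s)
E
```

```text
side {'camera_matrix': array([[472.26266493,   0.        , 323.27067867],
       [  0.        , 472.26266493, 244.51701193],
       [  0.        ,   0.        ,   1.        ]]), 'rvec': array([ 0.63227148, -2.74630755,  1.02544646]), 'tvec': array([0.45454899, 0.24827408, 1.19999314])}
top {'camera_matrix': array([[616.70828042,   0.        , 320.88280445],
       [  0.        , 616.70828042, 234.98370891],
       [  0.        ,   0.        ,   1.        ]]), 'rvec': array([ 2.10067133, -2.14157105,  0.16849976]), 'tvec': array([0.00362035, 0.4982794 , 1.34614034])}
{'time': 0.1, 'qpos': array([-1.22353231,  0.61583886, -0.01259596,  1.42476843,  0.00813149,
        1.10339423, -0.04040338]), 'joint_vel': array([ 0.00054298, -0.00238404, -0.00068779, -0.00115071,  0.00027478,
       -0.00055646,  0.00225856]), 'effort': array([ 1.74102814e-03, -4.70381427e+01,  2.60283379e-01, -1.71568841e+01,
        1.01309444e-02,  5.93033925e-03,  1.39485437e-05]), 'tool_pos': array([0.23708233, 0.60447074, 0.23023357]), 'orientation': array([-0.5835345 , -3.08654499,  0.00365811]), 'force': array([-0.34740364,  0.10926529,  1.29423154]), 'torque': array([ 0.02804946,  0.01400355, -0.0040319 ]), 'grasp_force': 0.0, 'finger_gap': 0.9991837611860781}
```

View pics/side0.png

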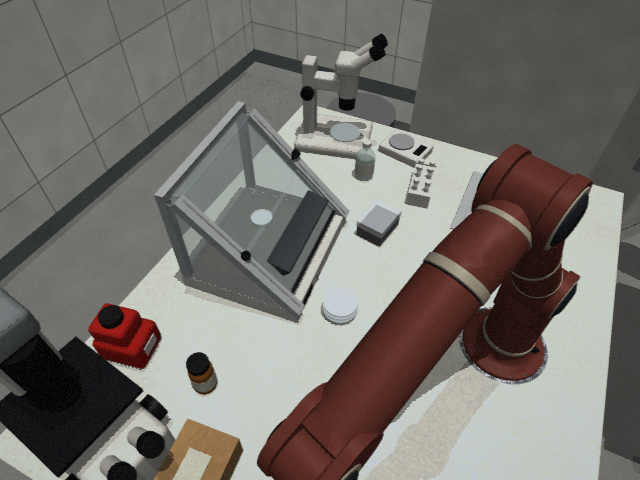

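View pics/top0.png

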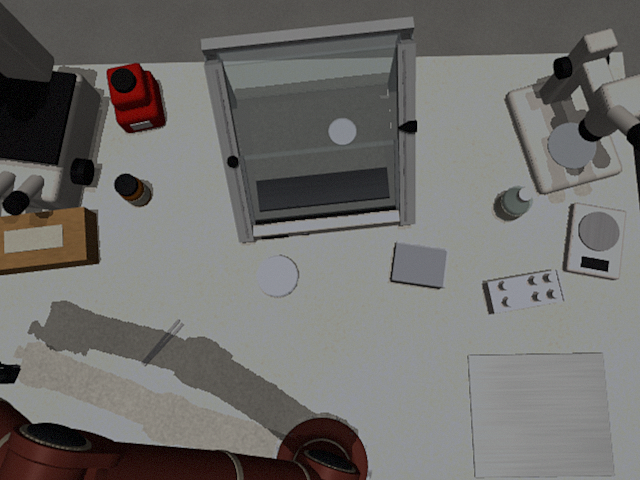

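Side view: lip (272–330, 193–272), pointer about (296,154), stud (246,256). Top view: lip (257–389, 168–210), pointer about (408,126), stud (232,161). Enlarging to get the edges.

Run:
```python
import cv2,numpy as np
a=cv2.imread("pics/side0.png");b=cv2.imread("pics/top0.png")
A=cv2.resize(a[140:290,250:350],None,fx=4,fy=4,interpolation=cv2.INTER_CUBIC)
B=cv2.resize(b[110:250,220:420],None,fx=4,fy=4,interpolation=cv2.INTER_CUBIC)
f=lambda i:cv2.convertScaleAbs(i,alpha=1.6,beta=10)
cv2.imwrite("pics/a.png",f(A));cv2.imwrite("pics/b.png",f(B))
```

```text
(no output)
```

View pics/a.png

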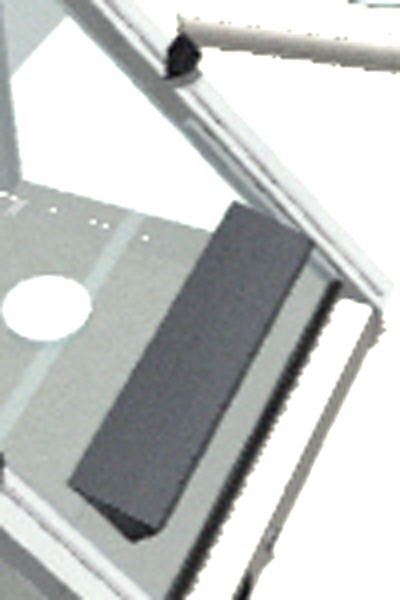

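View pics/b.png

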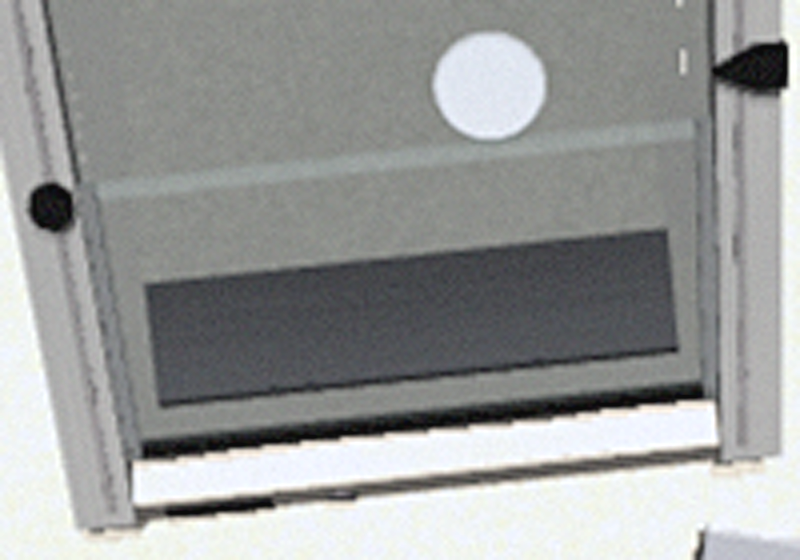

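```bash
cat > h.py <<'E'
import cv2,numpy as np
from rig import camera_info
from scipy.spatial.transform import Rotation as R
def P(n):
    c=camera_info(n); return c["camera_matrix"]@np.c_[cv2.Rodrigues(c["rvec"])[0],c["tvec"]]
Ps,Pt=P("side"),P("top")
def proj(M,X): q=M@np.r_[X,1]; return q[:2]/q[2]
def tri(s,t):
    X=cv2.triangulatePoints(Ps,Pt,np.float64(s),np.float64(t)).ravel(); X=X[:3]/X[3]
    return X,np.linalg.norm(proj(Ps,X)-s),np.linalg.norm(proj(Pt,X)-t)
E
python3 - <<'E'
from h import *
from rig import get_state
L,e1,e2=tri((289.6,272.1),(259.9,211.5));print("L",L,e1,e2)
Rr,a,b=tri((327.9,199.6),(389.1,197.4));print("R",Rr,a,b)
T,a,b=tri((291.6,158.9),(397.6,127.4));print("T",T,a,b)
d=L-Rr;print(np.linalg.norm(d)); y=d/np.linalg.norm(d)
yaw=np.arctan2(-y[0],y[1]);print("yaw",np.degrees(yaw))
X=np.array([np.cos(yaw),np.sin(yaw),0]);Y=np.array([-np.sin(yaw),np.cos(yaw),0]);
M=(L+Rr)/2
s=(X+[0,0,1])/2**.5;n=(-X+[0,0,1])/2**.5
print("mid",M,"delta s,y,n",(T-M)@s,(T-M)@Y,(T-M)@n)
# foot of pane: hood x=-165,z=55 ; hood plane: x_h - z = -220 mm mid-plane; outer surf etc.
q=get_state();Rt=R.from_rotvec(q["orientation"]).as_matrix();print(Rt.round(4))
print("twist needed: tool y vs hood Y", np.degrees(np.arctan2(Y[1],Y[0])-np.arctan2(Rt[1,1],Rt[0,1])))
# bystanders, top rays at z
def ray(p,z):
    A=Pt[:,[0,1]]-0; H=np.c_[Pt[:,0],Pt[:,1],Pt[:,2]*z+Pt[:,3]]; w=np.linalg.solve(H,[*p,1]);return w[:2]/w[2]
print("dish",ray((279,276),.045),"box",ray((418,264),.062))
for nme,p in(("railfootL",(247,241)),("railfootR",(407,224))):print(nme,ray(p,.05))
E
```

```text
L [0.5387651  0.12259307 0.12432131] 0.7055988011181539 0.48344729019949
R [ 0.56339131 -0.15433896  0.12591559] 0.7155986930981459 0.5617260949993602
T [ 0.68522903 -0.16772304  0.21978064] 0.36225630742892984 0.2935562884744071
0.2780293922031004
yaw 5.081665348981086
mid [ 0.55107821 -0.01587294  0.12511845] delta s,y,n 0.15191165692934702 -0.16313572664925774 -0.018039098045198165
[[-9.310e-01  3.651e-01 -8.000e-04]
 [ 3.651e-01  9.310e-01 -2.200e-03]
 [-1.000e-04 -2.400e-03 -1.000e+00]]
twist needed: tool y vs hood Y 26.49334756522431
dish [0.40719087 0.08898545] box [ 0.42575415 -0.2187195 ]
railfootL [0.48695251 0.16006335]
railfootR [ 0.51816694 -0.19986855]
```

apply_moves:
  moves:
    - [[-3,-3,0],-3]
    - [[-6,-6,0],-6]
    - [[-9,-9,0],-9]
    - [[-11.5,-11.5,0],-12]
    - [[-14,-14,0],-15]
    - [[-16.5,-16.5,0],-18]
    - [[-19,-19,0],-21]
    - [[-21.5,-21.5,0],-24]
    - [[-24,-24,0],-26.5]
    - [[-24,-24,0],-26.5]
  hand: 1

```text
time: 0.93
tool_pos: [0.3768, 0.2852, 0.2309]
orientation: [-0.12, 3.139, -0.011]
force: [0.0, -0.1, -0.0]
finger_gap: -0.003
grasp_force: 0.0
```

apply_moves:
  moves:
    - [[-1,-3.3,0],-0.7]
    - [[-2,-6.6,0],-0.7]
    - [[-3,-10,0],-0.7]
    - [[-4.2,-13.5,0],-0.7]
    - [[-5.4,-17,0],-0.7]
    - [[-6.6,-20.5,0],-0.7]
    - [[-8,-24,0],-0.7]
    - [[-9.3,-27.5,0],-0.7]
    - [[-10.4,-30.5,0],-0.7]
    - [[-10.4,-31,0],-0.7]

```text
time: 1.77
tool_pos: [0.5063, -0.0129, 0.231]
orientation: [-0.142, 3.137, -0.007]
force: [1.2, 0.1, 1.1]
finger_gap: -0.002
grasp_force: 0.0
```

apply_moves:
  moves:
    - [[0,0,2],0]
    - [[0,0,4],0]
    - [[0,0,6],0]
    - [[0,0,8],0]
    - [[0,0,10],0]
    - [[0,0,11],0]
    - [[0,0,12],0]
    - [[0,0,12],0]

```text
time: 2.43
tool_pos: [0.5027, -0.005, 0.1094]
orientation: [0.159, -3.133, -0.0]
force: [-0.9, -1.0, -0.1]
finger_gap: -0.001
grasp_force: 0.0
```

Run:
```python
from h import *
from rig import *
a=capture("side")[:,:,::-1];b=capture("top")[:,:,::-1]
cv2.imwrite("pics/s1.png",a);cv2.imwrite("pics/t1.png",b)
f=lambda i:cv2.resize(cv2.convertScaleAbs(i,alpha=1.6,beta=10),None,fx=3,fy=3,interpolation=cv2.INTER_CUBIC)
v=np.hstack([f(a[130:290,230:360]),f(b[100:260,280:410])]);cv2.imwrite("pics/v1.png",v)
q=get_state();print(q["tool_pos"],R.from_rotvec(q["orientation"]).as_matrix().round(4),q["force"],q["qpos"])
print(proj(Ps,q["tool_pos"]),proj(Pt,q["tool_pos"]))
```

```text
[ 0.50421703 -0.00520083  0.11130654] [[-9.949e-01 -1.010e-01 -3.000e-04]
 [-1.010e-01  9.949e-01  1.000e-04]
 [ 3.000e-04  1.000e-04 -1.000e+00]] [-1.12060786 -0.34865552 -0.46065741] [-0.02295114  0.55726101 -0.01476757  1.97512987  0.01349417  0.60961312
  1.6254588 ]
[324.69011865 245.58970584] [319.86346257 226.77536665]
```

View pics/v1.png

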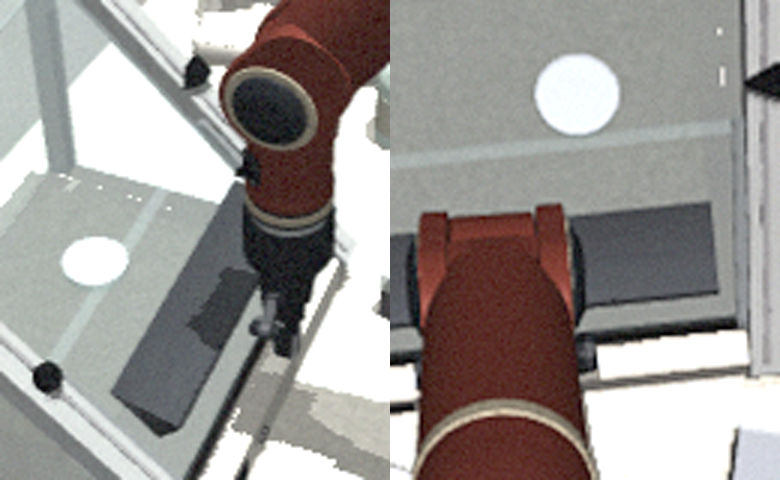

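apply_moves:
  moves:
    - [[-0.8,0,0.1],0.6]
    - [[-1.6,0,0.2],0.6]
    - [[-2.3,0,0.2],0.6]
    - [[-2.7,0,0.2],0.6]
    - [[-2.9,0,0.2],0.6]
    - [[-3.1,0,0.2],0.6]
    - [[-3.2,0,0.2],0.6]

```text
time: 3.12
tool_pos: [0.5362, -0.0023, 0.1093]
orientation: [0.142, -3.138, 0.0]
force: [0.2, 0.2, -0.5]
finger_gap: -0.003
grasp_force: 0.0
```

apply_moves:
  moves:
    - [[-0.1,0,0],0]
    - [[-0.2,0,0],0]
    - [[-0.3,0,0],0]
    - [[-0.4,0,0],0]
    - [[-0.5,0,0],0]

```text
time: 3.53
tool_pos: [0.5402, -0.0019, 0.1092]
orientation: [0.142, -3.136, 0.0]
force: [-2.4, -0.3, 2.1]
finger_gap: 0.002
grasp_force: 1.2
```

apply_moves:
  moves:
    - [[-0.1,0,-0.1],0]
    - [[-0.2,0,-0.2],0]
    - [[-0.3,0,-0.3],0]
    - [[-0.4,0,-0.4],0]
    - [[-0.6,0,-0.6],0]
    - [[-0.8,0,-0.8],0]
    - [[-1.0,0,-1.0],0]

```text
time: 4.12
tool_pos: [0.5479, -0.0012, 0.1181]
orientation: [0.142, -3.131, 0.0]
force: [-5.9, -1.5, -3.3]
finger_gap: -0.001
grasp_force: 2.8
```

Run:
```python
from h import *
from rig import *
a=capture("side")[:,:,::-1];b=capture("top")[:,:,::-1]
cv2.imwrite("pics/s2.png",a);cv2.imwrite("pics/t2.png",b)
f=lambda i:cv2.resize(cv2.convertScaleAbs(i,alpha=1.6,beta=10),None,fx=4,fy=4,interpolation=cv2.INTER_CUBIC)
v=np.hstack([f(a[160:290,260:350]),f(b[110:240,310:410])]);cv2.imwrite("pics/v2.png",v)
q=get_state();print(q["tool_pos"],q["force"])
```

```text
[ 0.54856866 -0.00120106  0.11861243] [-5.34730834 -0.60395606  0.15786104]
```

View pics/v2.png

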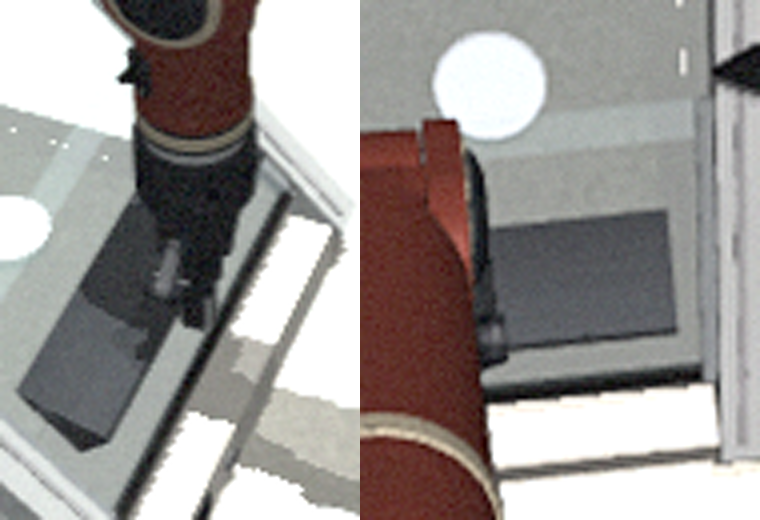

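apply_moves:
  moves:
    - [[-0.2,0,-0.2],0]
    - [[-0.5,0,-0.5],0]
    - [[-0.8,0,-0.8],0]
    - [[-1.1,0,-1.1],0]
    - [[-1.4,0,-1.4],0]
    - [[-1.7,0,-1.7],0]
    - [[-2.0,0,-2.0],0]
    - [[-2.3,0,-2.3],0]
    - [[-2.6,0,-2.6],0]
    - [[-2.9,0,-2.9],0]

```text
time: 5.05
tool_pos: [0.5766, 0.0013, 0.147]
orientation: [0.142, -3.13, 0.0]
force: [-6.3, -1.5, -2.2]
finger_gap: -0.003
grasp_force: 3.0
```

apply_moves:
  moves:
    - [[-0.3,0,-0.3],0]
    - [[-0.6,0,-0.6],0]
    - [[-0.9,0,-0.9],0]
    - [[-1.2,0,-1.2],0]
    - [[-1.5,0,-1.5],0]
    - [[-1.8,0,-1.8],0]
    - [[-2.1,0,-2.1],0]
    - [[-2.4,0,-2.4],0]
    - [[-2.7,0,-2.7],0]
    - [[-3.0,0,-3.0],0]

```text
time: 5.88
tool_pos: [0.6064, 0.0039, 0.1769]
orientation: [0.141, -3.13, 0.001]
force: [-6.5, -0.4, -2.9]
finger_gap: -0.0
grasp_force: 3.3
```

apply_moves:
  moves:
    - [[-0.3,0,-0.3],0]
    - [[-0.6,0,-0.6],0]
    - [[-0.9,0,-0.9],0]
    - [[-1.2,0,-1.2],0]
    - [[-1.5,0,-1.5],0]
    - [[-1.8,0,-1.8],0]
    - [[-2.0,0,-2.0],0]
    - [[-2.2,0,-2.2],0]
    - [[-2.3,0,-2.3],0]
    - [[-2.35,0,-2.35],0]

```text
time: 6.72
tool_pos: [0.6302, 0.006, 0.2007]
orientation: [0.141, -3.131, 0.001]
force: [-6.9, -0.5, -1.4]
finger_gap: 0.002
grasp_force: 3.4
```

Run:
```python
from h import *
from rig import *
a=capture("side")[:,:,::-1];b=capture("top")[:,:,::-1]
cv2.imwrite("pics/s3.png",a);cv2.imwrite("pics/t3.png",b)
f=lambda i:cv2.resize(cv2.convertScaleAbs(i,alpha=1.6,beta=10),None,fx=4,fy=4,interpolation=cv2.INTER_CUBIC)
v=np.hstack([f(a[120:260,230:340]),f(b[90:230,330:420])]);cv2.imwrite("pics/v3.png",v)
q=get_state();print(q["tool_pos"],q["force"])
```

```text
[0.63028406 0.0059864  0.20077011] [-7.25360713 -0.94300405 -0.86534314]
```

View pics/v3.png

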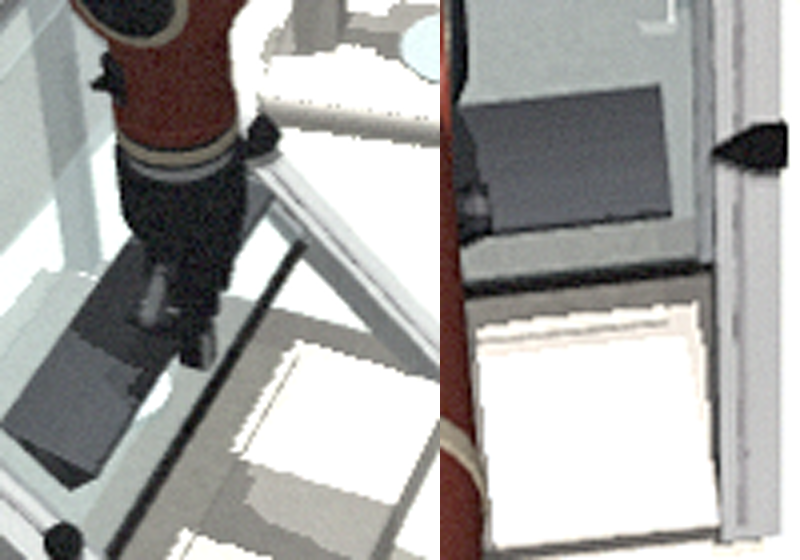

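```bash
cat >> h.py <<'E'
yaw=np.radians(5.08)
X=np.array([np.cos(yaw),np.sin(yaw),0]);Y=np.array([-np.sin(yaw),np.cos(yaw),0]);Z=np.array([0,0,1.])
s=(X+Z)/2**.5;n=(Z-X)/2**.5
def onplane(M,p,c): # ray through pixel p meets n.x=c
    A=np.array([M[0]-p[0]*M[2],M[1]-p[1]*M[2],[*n,-c]]); return np.linalg.solve(A[:,:3],-A[:,3])
E
python3 - <<'E'
from h import *
L,Rr,T=np.array([.53877,.12259,.12432]),np.array([.56339,-.15434,.12592]),np.array([.68523,-.16772,.21978])
M=(L+Rr)/2
print("n0 est",L@n-.030,Rr@n-.03,T@n-.018)
for n0 in(M@n-.03,T@n-.018,(M@n+T@n-.048)/2):
    g=lambda Mx,p,c:(lambda x:np.round([x@s,x@Y],4))(onplane(Mx,p,c))
    print(n0,"top now lip",g(Pt,(387.1,143.9),n0+.03),"tip",g(Pt,(397.9,127.9),n0+.018),"| before lip R,L",g(Pt,(389.1,197.4),n0+.03),g(Pt,(259.9,211.5),n0+.03),
     "\n side tip",g(Ps,(291.6,158.9),n0+.018),"lipL now",g(Ps,(253.9,239.1),n0+.03),"before",g(Ps,(289.6,272.1),n0+.03),g(Ps,(327.9,199.6),n0+.03))
q=np.array([.6303,.006,.2008]);print("tcp n,s",q@n,q@s,"corner est s", (q+.011*X+.0*Z)@s)
E
```

```text
n0 est -0.32923957032225615 -0.3281096712932666 -0.33471836222802087
-0.32867462080776144 top now lip [ 0.6017 -0.2031] tip [ 0.6286 -0.2275] | before lip R,L [ 0.4744 -0.2039] [0.4742 0.0743] 
 side tip [ 0.6305 -0.2208] lipL now [0.6027 0.0763] before [0.4773 0.0757] [ 0.4782 -0.2028]
-0.33471836222802087 top now lip [ 0.5986 -0.2039] tip [ 0.6257 -0.2285] | before lip R,L [ 0.4706 -0.2048] [0.4704 0.0749] 
 side tip [ 0.6286 -0.2271] lipL now [0.6005 0.0719] before [0.4743 0.0713] [ 0.4752 -0.2091]
-0.33169649151789116 top now lip [ 0.6002 -0.2035] tip [ 0.6272 -0.228 ] | before lip R,L [ 0.4725 -0.2044] [0.4723 0.0746] 
 side tip [ 0.6295 -0.2239] lipL now [0.6016 0.0741] before [0.4758 0.0735] [ 0.4767 -0.2059]
tcp n,s -0.30232738144132637 0.5863014647658439 corner est s 0.5940796393588959
```

apply_moves:
  moves:
    - [[-0.1,0,-0.1],0]
    - [[-0.3,0,-0.3],0]
    - [[-0.5,0,-0.5],0]
    - [[-0.7,0,-0.7],0]
    - [[-0.9,0,-0.9],0]
    - [[-1.05,0,-1.05],0]
    - [[-1.15,0,-1.15],0]
    - [[-1.2,0,-1.2],0]

```text
time: 7.48
tool_pos: [0.6422, 0.0071, 0.2127]
orientation: [0.141, -3.13, 0.001]
force: [-7.1, -0.8, -1.1]
finger_gap: -0.003
grasp_force: 3.5
```

Run:
```python
from h import *
from rig import *
a=capture("side")[:,:,::-1];b=capture("top")[:,:,::-1]
cv2.imwrite("pics/s4.png",a);cv2.imwrite("pics/t4.png",b)
f=lambda i,k:cv2.resize(cv2.convertScaleAbs(i,alpha=1.6,beta=10),None,fx=k,fy=k,interpolation=cv2.INTER_NEAREST)
o=cv2.imread("pics/side0.png")
top=np.hstack([f(b[110:150,370:420],8),f(o[140:180,275:325],8)])
bot=f(b[110:150,370:420],1); 
cv2.imwrite("pics/v4.png",top)
q=get_state();print(q["tool_pos"],q["force"])
```

```text
[0.64224014 0.00704565 0.21276944] [-7.64981603 -0.66109134 -0.93355788]
```

View pics/v4.png

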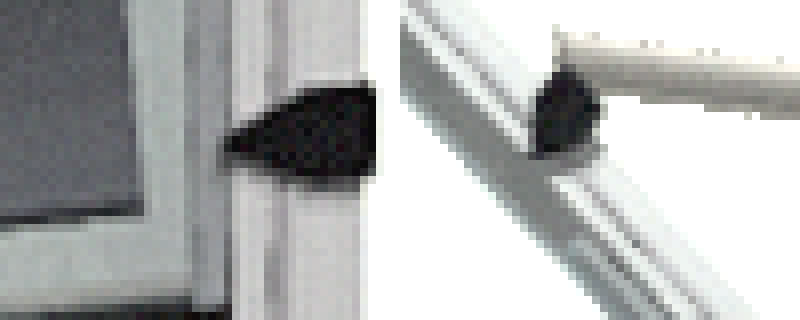

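Run:
```python
from h import *
mid=(0.0745-0.2044)/2
g=lambda Mx,p,c:(lambda x:np.round([x@s,x@Y-mid],4))(onplane(Mx,p,c))
x,a,b=tri((290.8,158.9),(397.6,127.6));print("tip tri n",x@n,x@s,x@Y-mid,a,b)
for n0 in(-.3287,-.3317,-.3347):
  print(n0,"lip",g(Pt,(387,136.3),n0+.03),"tip top",[g(Pt,(397.6,127.6),n0+k) for k in(.018,.012)],"side",[g(Ps,(290.8,158.9),n0+k) for k in(.018,.012)])
n0=-.3317
pt=lambda S,y,N:S*s+(mid+y)*Y+(n0+N)*n
for S in(.624,.627,.630):
  print(S,"outer/inner top",proj(Pt,pt(S,-.163,.018)),proj(Pt,pt(S,-.163,.008)),"side",proj(Ps,pt(S,-.163,.018)),proj(Ps,pt(S,-.163,.008)))
  print("  base corners top outer",proj(Pt,pt(S+.012,-.187,.018)),proj(Pt,pt(S-.012,-.187,.018)),"inner",proj(Pt,pt(S+.012,-.187,.008)))
  print("  base corners side outer",proj(Ps,pt(S+.012,-.187,.018)),proj(Ps,pt(S-.012,-.187,.018)),"inner",proj(Ps,pt(S+.012,-.187,.008)))
```

```text
tip tri n -0.3179288916916514 0.6275048088712398 -0.1627329364396939 0.9235271438388225 0.74920351962067
-0.3287 lip [ 0.6186 -0.1384] tip top [array([ 0.6294, -0.162 ]), array([ 0.6265, -0.1629])] side [array([ 0.6324, -0.1535]), array([ 0.6305, -0.1598])]
-0.3317 lip [ 0.6171 -0.1388] tip top [array([ 0.6279, -0.1625]), array([ 0.625 , -0.1634])] side [array([ 0.6314, -0.1566]), array([ 0.6295, -0.1629])]
-0.3347 lip [ 0.6156 -0.1393] tip top [array([ 0.6265, -0.1629]), array([ 0.6236, -0.1639])] side [array([ 0.6305, -0.1598]), array([ 0.6286, -0.166 ])]
0.624 outer/inner top [397.8987156  129.34050893] [397.09383879 127.23913782] side [293.5021951  159.47055329] [291.26780924 160.86714527]
  base corners top outer [409.66315478 122.60045343] [409.73799645 133.46104697] inner [408.77650884 120.53183364]
  base corners side outer [293.9434215  151.31430842] [299.66605191 157.49721002] inner [291.72380513 152.74239621]
0.627 outer/inner top [397.87309648 127.9828774 ] [397.06728635 125.88752031] side [292.77538914 158.69274866] [290.54287136 160.09459513]
  base corners top outer [409.65368299 121.22596161] [409.72873092 132.11648677] inner [408.76587981 119.16354501]
  base corners side outer [293.2225734  150.53548251] [298.95498666 156.72895378] inner [291.00479262 151.9688168 ]
0.63 outer/inner top [397.84740671 126.62150182] [397.04066117 124.53219977] side [292.04732627 157.91359893] [289.81668633 159.32071593]
  base corners top outer [409.64418493 119.84765819] [409.71943998 130.76823889] inner [408.7552215 117.791487 ]
  base corners side outer [292.50048827 149.75532007] [298.24270947 155.95938814] inner [290.28455261 151.19391673]
```

apply_moves:
  moves:
    - [[-0.05,0,-0.05],0]
    - [[-0.15,0,-0.15],0]
    - [[-0.25,0,-0.25],0]
    - [[-0.32,0,-0.32],0]
    - [[-0.35,0,-0.35],0]
    - [[-0.35,0,-0.35],0]

```text
time: 8.08
tool_pos: [0.6456, 0.0074, 0.2162]
orientation: [0.141, -3.131, 0.001]
force: [-7.0, -0.8, -1.2]
finger_gap: 0.001
grasp_force: 3.5
```

apply_moves:
  moves:
    - [[0.1,0,0],0]
    - [[0.5,0,0],0]
    - [[1.5,0,0],0]
    - [[3,0,0],0]
    - [[5,0,0],0]
    - [[8,0,0],0]
    - [[11,0,0],0]
    - [[13,0,0],0]
    - [[14,0,0],0]
    - [[14,0,0],0]

```text
time: 8.92
tool_pos: [0.5087, -0.0049, 0.2188]
orientation: [-0.141, 3.135, -0.0]
force: [0.8, -0.9, 0.2]
finger_gap: 0.001
grasp_force: 0.0
```

Run:
```python
from h import *
from rig import *
a=np.mean([capture("side")[:,:,::-1] for _ in range(3)],0);b=np.mean([capture("top")[:,:,::-1] for _ in range(3)],0)
cv2.imwrite("pics/s5.png",a);cv2.imwrite("pics/t5.png",b)
f=lambda i,k:cv2.resize(cv2.convertScaleAbs(i.astype(np.uint8),alpha=1.8,beta=15),None,fx=k,fy=k,interpolation=cv2.INTER_CUBIC)
cv2.imwrite("pics/v5.png",np.hstack([f(b[105:165,360:420],6.5),f(a[130:190,255:315],6.5)]))
q=get_state();print(q["time"],q["tool_pos"],q["force"])
# vertical profiles across lip front edge near right end and pointer
g=cv2.cvtColor(b.astype(np.float32),cv2.COLOR_BGR2GRAY)
for c in(380,383,386,387,388):print(c,g[126:142,c].round().astype(int))
print("ptr");[print(r,g[r,393:412].round().astype(int)) for r in range(117,136)]
```

```text
9.2167 [ 0.51053008 -0.00450976  0.21740829] [0.72219011 0.39637348 0.74684283]
380 [ 57  54  55  56  55  57  52  39  21  80 109 103 102 103 103 104]
383 [ 57  56  55  53  54  60  45  23  28  80 106 100 100  98 100 100]
386 [ 50  51  51  50  50  55  49  28  36  85 104  99  98  99 100 100]
387 [ 84  77  72  68  70  70  61  35  52  89 102 100  99  99  99  99]
388 [101  97  98  96  97  96  93  86  90  99 101 100 100 100  97  99]
ptr
117 [ 73  73  89  88  78  73 111 118 116 119 105  93  94 111 118 116 118 118
 116]
118 [ 77  75  86  87  82  74 110 118 115 119  97  87  93 113 117 116 119 119
 118]
119 [ 81  79  87  85  86  77 109 120 116 120  89  82  92 111 120 121 124 126
 125]
120 [ 83  79  87  86  86  76 110 118 117 120  90  83  88 113 109  97  95  94
  91]
121 [ 82  82  88  87  87  76 109 119 117 121  90  87  96 101  68  38  26  16
   4]
122 [ 83  80  86  88  88  77 111 120 118 125 101  80  71  55  20   0   4   4
   5]
123 [ 83  80  87  86  89  71 108 124 124 112  78  42  12   2   2   7   9   9
   6]
124 [ 84  81  85  87  87  68 110 113 101  72  20   0   4   2   6  14  12   9
  14]
12
[... 188 characters left out ...]
28 [74 72 85 87 57 14  2  8  9 10  9 14 13 10 13  7 12 10 15]
129 [78 75 87 81 57 33 34 21 16 12  9 10 11  9 15  9 11 11 11]
130 [81 78 86 82 54 37 49 45 45 38 21  8  6  5  6 10 11  9 12]
131 [84 81 87 79 68 60 82 93 69 51 44 33 29 19  7  9  5  5  4]
132 [ 86  83  88  80  78  72 100 112  93  87  86  60  37  44  42  37  20  21
  32]
133 [ 85  84  86  83  82  75 105 115 114 112 102  80  67  83  72  51  44  43
  49]
134 [ 84  83  88  88  87  75 110 121 117 113 107  94  91 104  98  87  88  91
  89]
135 [ 87  82  87  87  86  76 108 121 116 119 114  98  93 108 109 105 108 108
 106][ WARN:0@8.251] global loadsave.cpp:1063 imwrite_ Unsupported depth image for selected encoder is fallbacked to CV_8U.
```

View pics/v5.png

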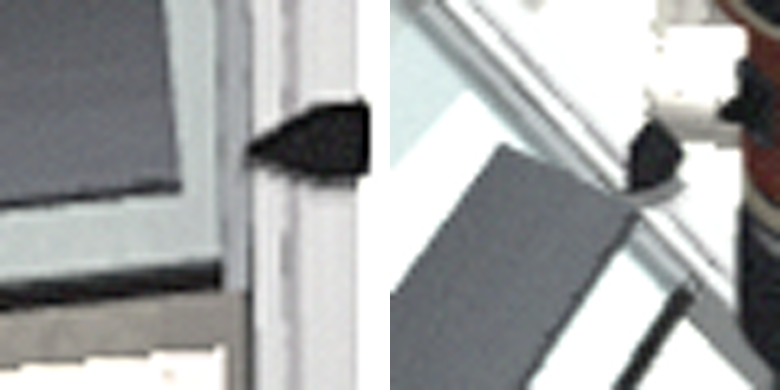

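Run:
```python
from h import *
b=cv2.imread("pics/t5.png",0).astype(int);a=cv2.imread("pics/side0.png",0)
for c in(380,383,385):print(c,"rows95-112",b[92:112,c])
mid=-.065
for n0 in(-.3287,-.3317,-.3347):
  pt=lambda S,y,N:S*s+(mid+y)*Y+(n0+N)*n
  for S in(.616,.620,.624):
    print(n0,S,"top: low corner",proj(Pt,pt(S,-.14,.03)).round(1),"outer upper",proj(Pt,pt(S+.006,-.14,.03)).round(1),"upper",proj(Pt,pt(S+.06,-.14,0)).round(1),
    "side low",proj(Ps,pt(S,-.14,.03)).round(1),"up",proj(Ps,pt(S+.06,-.14,0)).round(1),"tip .626 s",proj(Ps,pt(.626,-.163,.008)).round(1))
for t in((387.3,134.6),(387.3,132.4)):
  x,e,f=tri((292.5,162.3),t);print(x@s,x@Y-mid,x@n,e,f,proj(Pt,x)-t)
  x,e,f=tri((290.8,158.9),(397.5,128.2))
print("tip resid",proj(Pt,x)-(397.5,128.2),x@n,x@s)
C=-np.linalg.inv(Pt[:,:3])@Pt[:,3];print("topcam",C,C@X)
```

```text
380 rows95-112 [100  99  98 109 114 111 106 101  98  66  36  41  40  45  43  45  44  48
  47  47]
383 rows95-112 [100 100  98 109 116 119 108 101  88  53  37  38  41  41  45  44  44  45
  45  45]
385 rows95-112 [ 98  98  97 108 116 115 108 101  97  90  88  88  88  81  74  66  61  62
  57  51]
-0.3287 0.616 top: low corner [387.8 137.4] outer upper [387.8 134.7] upper [384.8 103.5] side low [295.6 164.4] up [274.  152.9] tip .626 s [291.5 159.9]
-0.3287 0.62 top: low corner [387.8 135.6] outer upper [387.7 132.9] upper [384.7 101.6] side low [294.7 163.4] up [273.  151.8] tip .626 s [291.5 159.9]
-0.3287 0.624 top: low corner [387.7 133.8] outer upper [387.6 131. ] upper [384.7  99.8] side low [293.7 162.3] up [272.  150.7] tip .626 s [291.5 159.9]
-0.3317 0.616 top: low corner [387.6 136.7] outer upper [387.5 134. ] upper [384.6 102.9] side low [295.  164.8] up [273.3 153.3] tip .626 s [290.8 160.3]
-0.3317 0.62 top: low corner [387.6 134.9] outer upper [387.5 132.2] upper [384.5 101.1] side low [294.  163.8] up [272.3 152.3] tip .626 s [290.8 160.3]
-0.3317 0.624 top: low corner [38
[... 274 characters left out ...]
8]
-0.3347 0.62 top: low corner [387.3 134.3] outer upper [387.3 131.6] upper [384.3 100.5] side low [293.3 164.2] up [271.7 152.7] tip .626 s [290.1 160.8]
-0.3347 0.624 top: low corner [387.3 132.5] outer upper [387.2 129.8] upper [384.2  98.6] side low [292.3 163.2] up [270.7 151.6] tip .626 s [290.1 160.8]
0.623925790254629 -0.13873751933693815 -0.2989798652128784 1.0053515698810398 0.8081152996371835 [-0.21890554 -0.77790147]
0.6258136618725971 -0.13959421471555652 -0.3014893075397688 0.030907602930193262 0.02479933730966394 [-0.00665086 -0.02389086]
tip resid [-0.26079623 -0.91662418] -0.3170313821149619 0.6270835834970716
topcam [ 0.25442795 -0.02811637  1.41239696] 0.2509389558417299
```

apply_moves:
  moves:
    - [[-3,0,0],0]
    - [[-6,0,0],0]
    - [[-9,0,0],0]
    - [[-11,0,0],0]
    - [[-12.3,0,0],0]
    - [[-13,0,0],0]
    - [[-13.4,0,0],0]
    - [[-13.6,0,0],0]
    - [[-13.8,0,0],0]
    - [[-13.9,0,0],0]

```text
time: 10.05
tool_pos: [0.6455, 0.0076, 0.2169]
orientation: [0.142, -3.134, 0.0]
force: [-4.9, -0.4, 0.6]
finger_gap: 0.0
grasp_force: 2.2
```

apply_moves:
  moves:
    - [[-0.05,0,0],0]
    - [[-0.1,0,0],0]
    - [[-0.15,0,-0.05],0]
    - [[-0.2,0,-0.1],0]
    - [[-0.25,0,-0.15],0]
    - [[-0.3,0,-0.2],0]
    - [[-0.35,0,-0.25],0]
    - [[-0.38,0,-0.28],0]
    - [[-0.38,0,-0.28],0]

```text
time: 10.8
tool_pos: [0.647, 0.0077, 0.2186]
orientation: [0.141, -3.128, 0.0]
force: [-7.3, -0.2, -0.9]
finger_gap: 0.001
grasp_force: 3.5
```

apply_moves:
  moves:
    - [[0.1,0,0],0]
    - [[0.5,0,0],0]
    - [[1.5,0,0],0]
    - [[3,0,0],0]
    - [[5,0,0],0]
    - [[8,0,0],0]
    - [[11,0,0],0]
    - [[13,0,0],0]
    - [[14,0,0],0]
    - [[14,0,0],0]

```text
time: 11.63
tool_pos: [0.5107, -0.0049, 0.2213]
orientation: [-0.141, 3.136, -0.0]
force: [-0.2, -0.8, 0.2]
finger_gap: -0.001
grasp_force: 0.0
```

Run:
```python
from h import *
from rig import *
a=np.mean([capture("side")[:,:,::-1] for _ in range(3)],0).astype(np.uint8);b=np.mean([capture("top")[:,:,::-1] for _ in range(3)],0).astype(np.uint8)
cv2.imwrite("pics/s6.png",a);cv2.imwrite("pics/t6.png",b)
f=lambda i,k:cv2.resize(cv2.convertScaleAbs(i,alpha=1.8,beta=15),None,fx=k,fy=k,interpolation=cv2.INTER_CUBIC)
cv2.imwrite("pics/v6.png",np.hstack([f(b[105:165,360:420],6.5),f(a[130:190,255:315],6.5)]))
q=get_state();print(q["time"],q["tool_pos"],q["force"])
g=cv2.cvtColor(b,cv2.COLOR_BGR2GRAY).astype(int);o=cv2.imread("pics/t5.png",0).astype(int)
for c in(380,383,386):print(c,g[126:142,c],o[126:142,c],"up",g[94:106,c],o[94:106,c])
print("ptr change",abs(g-o)[115:136,395:418].max())
```

```text
11.9333 [ 0.51317966 -0.00429213  0.22012703] [ 0.24445427  0.20171018 -0.09426426]
380 [ 55  54  54  56  56  56  49  20  70 104 103 101 101 102 104 104] [ 56  53  54  55  55  56  51  39  20  79 108 102 101 102 103 103] up [ 97 110 115 110 106  97  68  40  41  41  43  44] [ 98 109 114 111 106 101  98  66  36  41  40  45]
383 [ 56  55  53  54  58  54  43  23  79 105 101  99  99 100 100  99] [ 56  55  54  53  53  60  44  23  28  80 105  99 100  98 100 100] up [ 99 109 117 116 112  87  53  35  39  41  43  43] [ 98 109 116 119 108 101  88  53  37  38  41  41]
386 [ 50  51  51  49  56  50  30  40  85 103  98  99 100  99  99  98] [ 50  51  50  50  50  55  48  27  35  85 104  99  98  99  99  99] up [102 111 116 117 109 100 102 103 104 105 102  98] [100 111 114 115 108  97 100 102 105 104 107 102]
ptr change 11
```

View pics/v6.png

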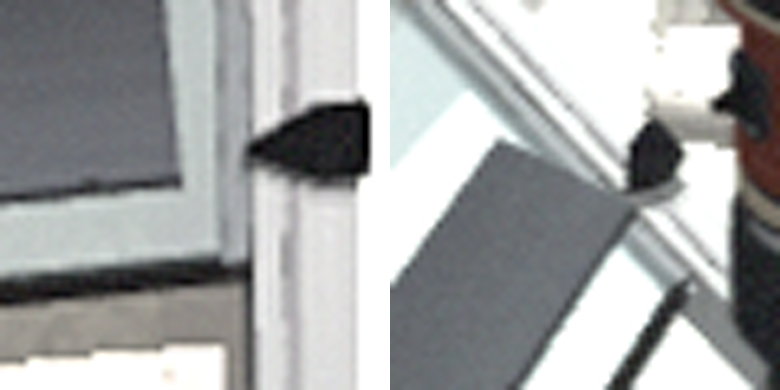

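apply_moves:
  moves:
    - [[-3,0,0],0]
    - [[-6,0,0],0]
    - [[-9,0,0],0]
    - [[-11,0,0],0]
    - [[-12.3,0,0],0]
    - [[-13,0,0],0]
    - [[-13.4,0,0],0]
    - [[-13.6,0,0],0]
    - [[-13.8,0,0],0]
    - [[-13.9,0,0],0]

```text
time: 12.77
tool_pos: [0.6471, 0.0079, 0.2193]
orientation: [0.142, -3.13, 0.0]
force: [-6.7, -0.6, 0.9]
finger_gap: 0.002
grasp_force: 3.4
```

apply_moves:
  moves:
    - [[-0.05,0,0],0]
    - [[-0.1,0,0],0]
    - [[-0.15,0,-0.05],0]
    - [[-0.2,0,-0.1],0]
    - [[-0.25,0,-0.15],0]
    - [[-0.3,0,-0.2],0]
    - [[-0.35,0,-0.25],0]
    - [[-0.35,0,-0.25],0]
    - [[-0.35,0,-0.25],0]

```text
time: 13.52
tool_pos: [0.6488, 0.0081, 0.2212]
orientation: [0.141, -3.127, 0.0]
force: [-8.2, -0.7, -0.5]
finger_gap: 0.0
grasp_force: 3.8
```

apply_moves:
  moves:
    - [[0.1,0,0],0]
    - [[0.5,0,0],0]
    - [[1.5,0,0],0]
    - [[3,0,0],0]
    - [[5,0,0],0]
    - [[8,0,0],0]
    - [[11,0,0],0]
    - [[13,0,0],0]
    - [[14,0,0],0]
    - [[14,0,0],0]

```text
time: 14.35
tool_pos: [0.5128, -0.0048, 0.2238]
orientation: [-0.141, 3.137, -0.001]
force: [0.6, -0.2, -0.1]
finger_gap: 0.001
grasp_force: 0.0
```

Run:
```python
from h import *
from rig import *
b=np.mean([capture("top")[:,:,::-1] for _ in range(3)],0).astype(np.uint8);a=capture("side")[:,:,::-1]
cv2.imwrite("pics/t7.png",b);cv2.imwrite("pics/s7.png",a)
g=cv2.cvtColor(b,cv2.COLOR_BGR2GRAY).astype(int);o=cv2.imread("pics/t6.png",0).astype(int)
for c in(380,383,386):print(c,g[126:142,c],o[126:142,c],"up",g[94:106,c],o[94:106,c])
print("ptr change",abs(g-o)[115:136,395:418].max())
# bystander check vs. start
t0=cv2.imread("pics/top0.png",0).astype(int);d=abs(g-t0)>25
for nm,(u,v,w) in dict(dish=(279,276,22),box=(418,264,30),reag=(513,203,18),amber=(132,190,18),rack=(525,292,40),warm=(342,131,16)).items():print(nm,d[v-w:v+w,u-w:u+w].mean().round(3))
```

```text
380 [ 54  55  54  56  57  45  19  79 109 102 101 100 102 102 103 104] [ 55  53  54  56  56  56  49  19  70 103 102 101 100 102 104 103] up [ 99 110 117 115  96  52  39  42  43  42  42  46] [ 97 110 114 110 106  97  67  40  41  40  43  43]
383 [ 54  55  55  58  54  36  35  84 106 100 101  99 100 100  99  99] [ 56  54  53  53  57  53  43  22  78 104 100  99  99  99  99  98] up [ 96 109 119 121  93  42  35  40  41  43  45  47] [ 98 108 117 116 111  86  52  35  39  41  43  43]
386 [ 49  52  51  55  49  27  50  92 103 100 101  98  99  98  98 100] [ 49  51  50  49  55  50  30  40  85 102  98  98  99  98  98  97] up [101 111 115 115 108 101 103 104 105 102  98  96] [101 110 115 116 108  99 102 102 104 104 101  97]
ptr change 10
dish 0.368
box 0.0
reag 0.0
amber 0.0
rack 0.0
warm 0.738
```

apply_moves:
  moves:
    - [[0,0,-2],0]
    - [[0,-1,-4],0]
    - [[0,-3,-5],0]
    - [[0,-5,-5],0]
    - [[0,-7,-5],0]
    - [[0,-9,-5],0]
    - [[0,-11,-5],0]
    - [[0,-12,-5],0]
    - [[0,-12,-5],0]
    - [[0,-12,-5],0]

```text
time: 15.38
tool_pos: [0.5257, -0.1233, 0.2723]
orientation: [0.142, -3.138, -0.001]
force: [-0.0, 0.5, 0.6]
finger_gap: 0.003
grasp_force: 0.0
```

Run:
```python
from h import *
from rig import *
b=capture("top")[:,:,::-1];g=cv2.cvtColor(b,cv2.COLOR_BGR2GRAY).astype(int)
t0=cv2.imread("pics/top0.png",0).astype(int);d=abs(g-t0)>25
print(d[254:298,257:301].mean()); print(g[276,252:306:2],t0[276,252:306:2]); print(g[126:138,383], get_state()["force"])
```

```text
0.0
[163 163 163 162 164 163 165 164 165 164 163 164 164 165 163 163 163 165
 163 163 164 164 160 102 168 165 161] [146 144 146 147 145 144 146 145 149 148 145 145 145 146 145 148 148 145
 147 146 147 147 144  88 150 144 145]
[25 29 25 19 27 27 22 25 30 38 40 43] [ 0.57388919  1.20921589 -0.1986113 ]
```

The dish stack hasn't moved and the robot is touching nothing, so I'm handing in.

```bash
python3 -c "
from rig import *
print(finish_job())"
```

```text
the job is handed in; nothing more can be done
None
```

I pushed the window up until the lip's lower edge was level with the pointer tip, to within about 1–2 mm by my camera measurements. I then took the hand away and handed the job in. The pointer, dish stack, tip box, reagent bottle, amber jar and tube rack showed no movement in the top view. I could not check the warm dish, which was hidden under the lip, and did not compare the forceps.

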